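# Unlock the measuring slide and run it home

### The arm

A 6-joint arm with a two-finger parallel gripper is mounted at the origin on a cart in front of the work surface, level with it; the furniture and walls round the work are solid. World frame = base frame: x ahead of the robot, y to its left, z up, the work surface at z = 0. Lengths are in m, angles in rad, forces in N, time in s.
With the tool pointing down it reaches from about 0.275 to 0.875 m from the base axis. Payload 12.5 kg.
Tool frame: the origin (TCP) lies at the very end of the fingers, on their centre line; the grasp point (between the pads) lies 19 mm behind it; z points along the fingers, y is the line along which they close (so a half turn about z gives the same grasp; the last joint's range is limited). The gripper opens to 85 mm and grips with 20 to 120 N. Pads are 22 mm wide; open, the fingers measure 114 mm over their backs; the gripper's body (76 mm by 85 mm) begins 54 mm behind the grasp point. The pads swing forward as they close: fully open they stand 13 mm farther back than shut.
Start: joints at [1.264, 0.351, 1.652, -0, 1.139, -0.085], TCP at [0.121, 0.537, 0.231] pointing down, gripper open.
Joint ranges: [-2.75, 2.75], [-0.79, 2.1], [0.01, 2.65], [-1.57, 4.71], [0.07, 3.14], [-2.87, 2.87]. Speed limits (rad/s): [2.22, 2.22, 2.79, 3.14, 3.14, 3.14].

### API

Orientations are given as a unit quaternion [w, x, y, z].
In Python, from plant import sensors, grab_frame, camera_info, ticket gives the robot as it stands. The module is installed in compiled form; this text tells all that it offers.
- The arm moves only by the shell command python3 -m inch 'ROWS' [OPENING] [FORCE]. ROWS is JSON, a list of rows, each an object of numbers: "dx", "dy", "dz": the shift along the tool's x, y, z in cm; "turn": the turn about the tool's z in rad. A call has 1 to 10 rows; each row shifts and turns the commanded pose from where the row before left it, along the tool's axes as they then stand; what a row does not reach is not made up. A row lasts 1/10 s, in which the tool goes at most 50 mm and 8.59 degrees, less where a joint would pass 70% of its speed; a pose out of reach is approached as far as the arm can. A call is refused whole if a number of a shift passes 5 or a number of a turn 0.15, either way. A call with a gripper value outside its range is refused whole. OPENING is the finger opening in cm, from 0 to 8.54, set as the call begins (- or left out, the last holds). The fingers move at their own pace and stop on an object; FORCE is the grip in N (left out, the last holds). Time passes only in rows, so rows that do not move let the fingers close. It gives the time, the measured TCP pose, the force, the opening and the grip force at its end, in the units of the state.
- sensors.state(): the state, without advancing time (a new reading comes with each control period).
- grab_frame(name): name is "scene" or "top"; returns (picture, depth): 384x512x3 uint8, red, green, blue; 384x512 float32, m along the optical axis (not along the pixel's ray), 0 where there is no reading.
- camera_info(name): a dict with "mtx" (3x3 intrinsics, pixels), "origin" and "attitude" of the camera in the world. Camera axes: x right, y up, looking along -z (the intrinsics and any distortion apply to the point x, -y, -z); pixel columns grow to the right and rows downward; lengths in m; the calibration is good to about 2 mm. A picture is of the moment at which its call begins. camera_info takes no time and is no camera call.
- ticket.hand_in(): hands the job in; it is judged then, once.
The state is a dict: "time": time; "joint_positions": joint angles; "qvel": joint speeds; "tau": joint torques, N m; "ee_pos": TCP position; "tool_rot": TCP orientation; "force": force on the tool from outside, world axes, zero at the start; "moment": the same for the moment, N m; "opening": finger opening in m; "grasp_force": force on a finger pad.
Only numpy, scipy, OpenCV 4.12 (cv2) and the standard library are available. Lean on these libraries where they do the work, as an engineer would, in place of code of your own. Each camera call takes 0.05 s, during which the arm holds its last target. There are 200 camera calls.

### The job

The turned disc on the little measuring slide has to go to its measuring position. The carriage is locked by the bolt in its side: draw the bolt out sideways by its knob, all the way, and leave it out; then push the carriage by its crossbar handle away from you until it is fully home against the far stop, and let go.

Things in the scene. Friction and masses are not known exactly. Their poses are not given: they have to be found in the camera images.
- bolt_knob (a point): Upright round dark steel knob of the lock bolt, 18 mm thick, at the right of the slide. Point: on the knob's axis at grip height, 62 mm above the plate; the knob's thick part spans 14 mm below to 13 mm above it. x: the carriage's travel (away from the robot), z up; the bolt draws out along -y. Free for 60 mm along x either side; the bracket (45 mm high) is 33 mm inward when the bolt is in.
- lock_bolt (a joint): How far the lock bolt is drawn out, m: about 0 = in, carriage locked; 0.030 = fully out, at its stop. It clears the carriage from 0.020 on. It stays where it is left; 2 to 3 N move it.
- handle (a point): Middle of the carriage's crossbar handle: black round bar, 14 mm thick, 76 mm long, on two posts 28 mm either side of the middle. Point: on the bar's axis, 85 mm above the plate, 43 mm above the carriage. x: the travel, the way it must go (away from the robot); y along the bar; z up. The 90 mm aluminium disc on the carriage begins 48 mm ahead (+x); its top is 21 mm below the bar's axis.
- carriage (a joint): How far the carriage has gone, m: about 0 = start, near end; 0.070 = fully home against the far stop. It stays where it is left; about 3 N move it once the bolt is out. While the bolt is in it gives only 2 to 5 mm however hard it is pushed. The slide's base is fixed; its place and yaw vary.

How it is judged:
By the outcome, as a careful person would: the job done as asked, in the order asked, and still so for the second after the job is handed in, with the robot touching nothing.
It also fails if it takes over 35 s, if anything falls off the work surface, if the arm or the gripper's body presses on something with over 40 N, if the wrist force passes 120 N, or if a joint passes its speed limit or range.

## Working session

There is one attempt and no reset: what is moved stays moved. The work goes in short steps, Python scripts to look and compute and a shell command to move; the robot and the scene stay as the last step left them, time stands still between calls to the robot, and variables do not carry over. Pictures are saved under pics/ and viewed, at most 10 in all, crops included, and the job is handed in when it is done.

```bash
mkdir -p pics
cat > h.py <<'E'
import numpy as np, cv2
from scipy.spatial.transform import Rotation as R
from plant import sensors, grab_frame, camera_info, ticket
def grab(n):
    p,d=grab_frame(n); np.savez(f'/tmp/{n}.npz',p=p,d=d); return p,d
def rot(a):
    a=np.array(a,float)
    return a if a.shape==(3,3) else R.from_quat(a[[1,2,3,0]]).as_matrix()
def ray(n,u,v):
    c=camera_info(n); k=np.array(c['mtx']); 
    q=np.array([(u-k[0,2])/k[0,0],-(v-k[1,2])/k[1,1],-1.]); return np.array(c['origin']),rot(c['attitude'])@q
def pt(n,u,v):
    d=np.load(f'/tmp/{n}.npz')['d'][int(v),int(u)]; o,r=ray(n,u,v); return o+d*r
def tri(u1,v1,u2,v2):
    o1,r1=ray('scene',u1,v1);o2,r2=ray('top',u2,v2)
    s=np.linalg.lstsq(np.c_[r1,-r2],o2-o1,rcond=None)[0]; a=o1+s[0]*r1;b=o2+s[1]*r2
    return (a+b)/2,np.linalg.norm(a-b)
def totool(dw):
    s=sensors.state(); return rot(s['tool_rot']).T@np.array(dw)*100
E
python3 - <<'E'
from h import *
for n in('scene','top'):
    p,d=grab(n); cv2.imwrite(f'pics/{n}1.png',p[:,:,::-1]); print(camera_info(n))
s=sensors.state();print(s, rot(s['tool_rot']))
E
```

```text
{'mtx': array([[436.92815442,   0.        , 259.99103207],
       [  0.        , 436.92815442, 187.40071586],
       [  0.        ,   0.        ,   1.        ]]), 'origin': array([-0.04662402, -0.26916265,  0.62860698]), 'attitude': array([ 0.804762  ,  0.37729943, -0.20048354, -0.41207962])}
{'mtx': array([[479.37263332,   0.        , 253.15349498],
       [  0.        , 479.37263332, 196.33727546],
       [  0.        ,   0.        ,   1.        ]]), 'origin': array([0.31413835, 0.10291276, 0.92012771]), 'attitude': array([-0.65555117, -0.07459098,  0.08314645,  0.7468437 ])}
{'time': 0.1, 'joint_positions': array([ 1.26439197e+00,  3.51167697e-01,  1.65234450e+00,  1.92950873e-05,
        1.13913790e+00, -8.46000243e-02]), 'qvel': array([ 0.00062906, -0.00167157, -0.00028719,  0.00169326,  0.00154475,
       -0.00146735]), 'tau': array([-4.13709868e-04, -5.06834722e+01, -2.91873014e+01, -1.11641023e-04,
        2.67323514e-03, -3.02824492e-05]), 'ee_pos': array([0.12087429, 0.53624584, 0.23082622]), 'tool_rot': array([-1.11302996e-04,  1.10678970e-01,  9.93856069e-01, -5.16949724e-04]), 'force': array([ 3.90244525e-01,  5.41581987e-04, -9.68366665e-01]), 'moment': array([ 0.01937934,  0.01025738, -0.06649663]), 'grasp_force': 0.0, 'opening': 0.08524189616679319} [[-9.75500306e-01  2.19997818e-01 -3.35669243e-04]
 [ 2.19998048e-01  9.75499797e-01 -1.00290944e-03]
 [ 1.06807390e-04 -1.05218504e-03 -9.99999441e-01]]
```

View pics/scene1.png

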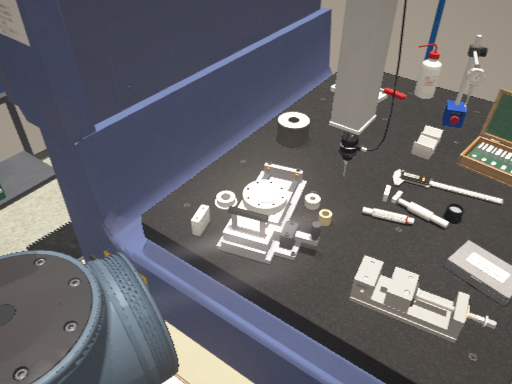

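View pics/top1.png

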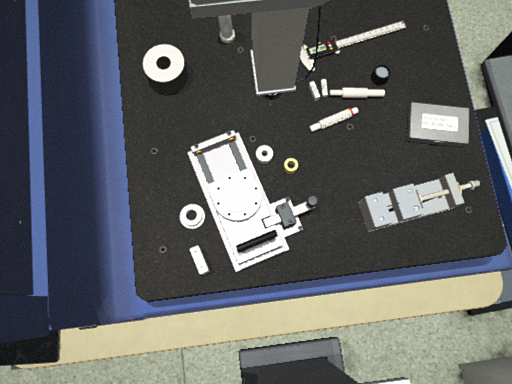

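The slide is at about (260,215) in scene and (240,205) in top. The knob is near (316,232) and (312,202), the handle near (258,242) in top. A column stands beyond the slide. I'll enlarge both views.

Run:
```python
from h import *
a=np.load('/tmp/scene.npz')['p'][150:270,200:340,::-1];b=np.load('/tmp/top.npz')['p'][125:275,180:330,::-1]
A=cv2.resize(a,None,fx=5,fy=5,interpolation=3);cv2.imwrite('pics/s2.png',A)
B=cv2.resize(b,None,fx=4,fy=4,interpolation=3);cv2.imwrite('pics/t2.png',B)
```

```text
(no output)
```

View pics/s2.png

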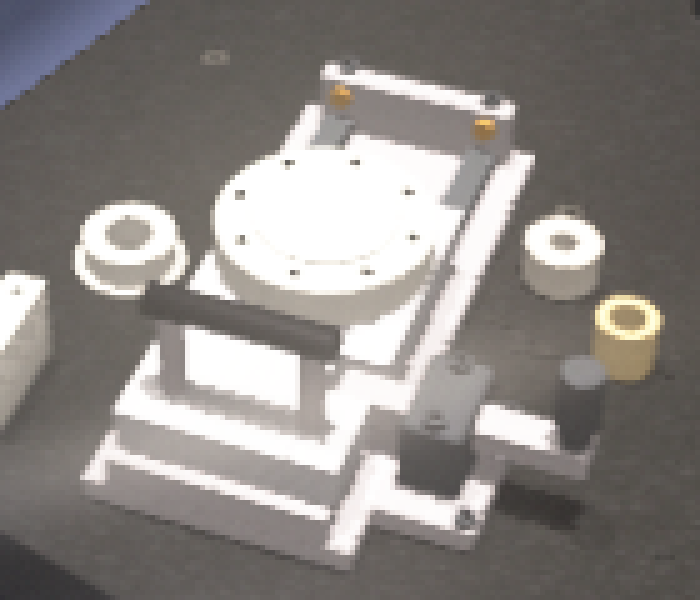

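View pics/t2.png

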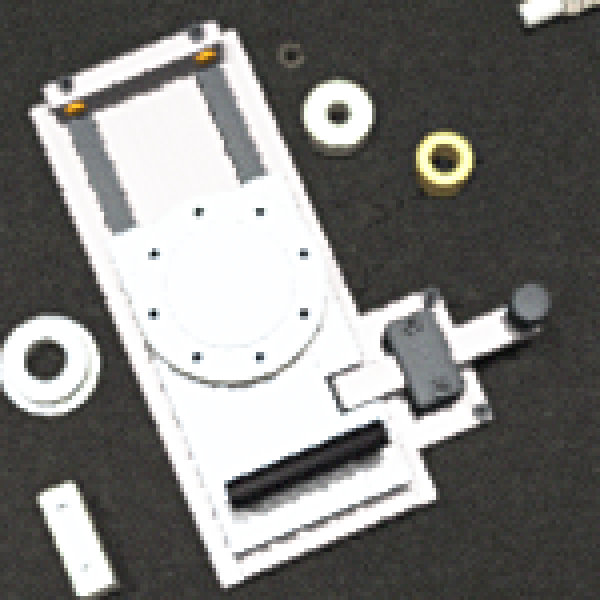

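Scene: knob top at about (316.6,224.4), bar ends (231,209.6) and (266,218.4). Top: knob top (312.5,201), bar ends (238,248) and (276,233.2).

Run:
```python
from h import *
np.set_printoptions(precision=4,suppress=True)
for a in [(316.6,224.4,312.5,201),(231,209.6,238,248),(266,218.4,276,233.2),(248.5,214,257,240.6)]: print(tri(*a))
print('depth knob',pt('top',312,201),pt('scene',316,224),'bar',pt('top',257,240),pt('scene',248,214))
# slide direction: two stop bolts (near-equal heights) in top crop
for u,v in [(196,147),(240,132),(268,94),(275,60),(225,30)]: print(u,v,pt('top',u,v))
for u,v in [(350,120),(348,140),(347,155)]: print('scene',u,v,pt('scene',u,v))
```

```text
(array([ 0.4837, -0.0259,  0.0713]), np.float64(0.0008289352020828428))
(array([0.4154, 0.1184, 0.0805]), np.float64(0.00044668356371612333))
(array([0.4316, 0.0495, 0.0843]), np.float64(0.0011501995382449171))
(array([0.4237, 0.0838, 0.0821]), np.float64(0.00011099579064867909))
depth knob [ 0.4823 -0.0237  0.0779] [ 0.4828 -0.0255  0.0729] bar [0.423  0.084  0.0953] [0.4189 0.0812 0.0872]
196 147 [0.6224 0.1753 0.0451]
240 132 [ 0.659   0.0871 -0.0014]
268 94 [0.6539 0.0353 0.1747]
275 60 [0.6573 0.0275 0.2807]
225 30 [0.8621 0.0911 0.047 ]
scene 350 120 [0.6532 0.0102 0.1969]
scene 348 140 [0.6747 0.0161 0.1375]
scene 347 155 [0.6762 0.0134 0.1003]
```

```bash
python3 -m inch '[{"turn":0.14},{"turn":0.14},{"turn":0.14},{"turn":0.14},{"turn":0.14},{"turn":0.14},{"turn":0.14},{"turn":0.14}]' 5
python3 - <<'E'
from h import *
np.set_printoptions(precision=4,suppress=True)
def pl(u,v,z):
    o,r=ray('top',u,v); return o+r*(z-o[2])/r[2]
for z,a,b in [(.02,(188.7,152.5),(235.5,271)),(.02,(239,133),(289,249)),(.042,(302.5,204),(264,225))]:
    A=pl(*a,z);B=pl(*b,z);d=(A-B);print(np.degrees(np.arctan2(d[1],d[0])),A,B)
s=sensors.state();T=rot(s['tool_rot']);print(s['ee_pos'],np.degrees(np.arctan2(T[1,1],T[0,1])),s['joint_positions'])
print(totool(np.array([.4837,-.0259,.13])-s['ee_pos']))
E
```

```text
14.708829123647076 [0.6218 0.1928 0.02  ] [0.3807 0.1295 0.02  ]
15.05935900916053 [0.6492 0.0897 0.02  ] [0.4083 0.0249 0.02  ]
-68.62264920522756 [ 0.4861 -0.0105  0.042 ] [0.456  0.0663 0.042 ]
[0.1209 0.5362 0.2308] 77.29108803570867 [ 1.2644  0.3512  1.6523  0.      1.1391 -0.0846]
[-47.7618 -46.8446  10.1268]$[0]: bad value
```

```bash
python3 -m inch '[{"dx":0,"dy":0,"dz":0,"turn":0.136},{"dx":0,"dy":0,"dz":0,"turn":0.136},{"dx":0,"dy":0,"dz":0,"turn":0.136},{"dx":0,"dy":0,"dz":0,"turn":0.136},{"dx":0,"dy":0,"dz":0,"turn":0.136},{"dx":0,"dy":0,"dz":0,"turn":0.136},{"dx":0,"dy":0,"dz":0,"turn":0.136},{"dx":0,"dy":0,"dz":0,"turn":0.136}]' 5
python3 - <<'E'
from h import *
np.set_printoptions(precision=4,suppress=True)
s=sensors.state();T=rot(s['tool_rot']);print(s['ee_pos'],np.degrees(np.arctan2(T[1,1],T[0,1])),s['joint_positions'])
print(totool(np.array([.4837,-.0259,.13])-s['ee_pos']))
E
```

```text
time: 0.9
ee_pos: [0.1209, 0.5363, 0.231]
tool_rot: [0.0, 0.611, 0.791, -0.0]
force: [0.7, -0.2, -0.8]
opening: 0.0498
grasp_force: 0.0
[0.1209 0.5363 0.231 ] 14.636703036160101 [ 1.2644  0.351   1.6522 -0.      1.1391  1.009 ]
[-63.5598  20.8999  10.1296]
```

```bash
python3 -m inch '[{"dx":-4,"dy":1.3,"dz":0,"turn":0},{"dx":-4,"dy":1.3,"dz":0,"turn":0},{"dx":-4,"dy":1.3,"dz":0,"turn":0},{"dx":-4,"dy":1.3,"dz":0,"turn":0},{"dx":-4,"dy":1.3,"dz":0,"turn":0},{"dx":-4,"dy":1.3,"dz":0,"turn":0},{"dx":-4,"dy":1.3,"dz":0,"turn":0},{"dx":-4,"dy":1.3,"dz":0,"turn":0},{"dx":-4,"dy":1.3,"dz":0,"turn":0},{"dx":-4,"dy":1.3,"dz":0,"turn":0}]'; python3 -m inch '[{"dx":-4,"dy":1.3,"dz":0.5,"turn":0},{"dx":-4,"dy":1.3,"dz":1,"turn":0},{"dx":-4,"dy":1.3,"dz":1.5,"turn":0},{"dx":-4,"dy":1.3,"dz":2,"turn":0},{"dx":-4,"dy":1.3,"dz":2,"turn":0},{"dx":-3.6,"dy":1.4,"dz":2,"turn":0},{"dx":0,"dy":0,"dz":0,"turn":0}]'
python3 - <<'E'
from h import *
np.set_printoptions(precision=4,suppress=True)
p,d=grab('scene');q,d=grab('top')
A=cv2.resize(p[150:270,230:370,::-1],None,fx=2.8,fy=2.8);B=cv2.resize(q[130:250,240:380,::-1],None,fx=2.8,fy=2.8)
cv2.imwrite('pics/c3.png',np.hstack([A,B]))
s=sensors.state();T=rot(s['tool_rot']);print(s['ee_pos'],np.degrees(np.arctan2(T[1,1],T[0,1])),s['joint_positions'])
print(totool(np.array([.4837,-.0259,.045])-s['ee_pos']))
E
```

```text
time: 1.9
ee_pos: [0.3503, 0.182, 0.2313]
tool_rot: [0.0, 0.609, 0.793, 0.0]
force: [0.6, 0.3, -0.3]
opening: 0.05
grasp_force: 0.0
time: 2.6
ee_pos: [0.4877, -0.0269, 0.1388]
tool_rot: [-0.001, 0.61, 0.792, -0.001]
force: [-0.3, -0.0, 1.0]
opening: 0.0498
grasp_force: 0.0
[ 0.4866 -0.0243  0.1406] 14.872674107724444 [-0.1455  0.3619  1.8951  0.0001  0.8865 -0.4052]
[-0.0895 -0.3009  9.565 ]
```

View pics/c3.png

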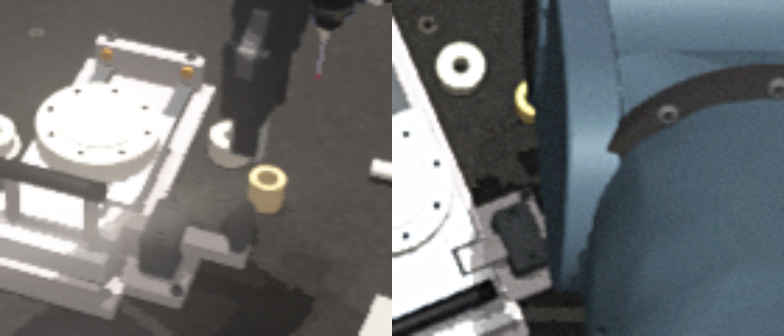

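Left half: the fingers are right above the knob (about (235,215) in the picture). Right half: the arm hides the knob. Descending in steps.

```bash
python3 -m inch '[{"dx":-0.1,"dy":-0.3,"dz":1.5,"turn":0},{"dx":0,"dy":0,"dz":2,"turn":0},{"dx":0,"dy":0,"dz":1.5,"turn":0},{"dx":0,"dy":0,"dz":1,"turn":0},{"dx":0,"dy":0,"dz":0,"turn":0}]'; python3 -m inch '[{"dx":0,"dy":0,"dz":1,"turn":0},{"dx":0,"dy":0,"dz":1,"turn":0},{"dx":0,"dy":0,"dz":1,"turn":0},{"dx":0,"dy":0,"dz":0.4,"turn":0},{"dx":0,"dy":0,"dz":0,"turn":0},{"dx":0,"dy":0,"dz":0,"turn":0}]'
python3 - <<'E'
from h import *
p,d=grab('scene')
cv2.imwrite('pics/c4.png',cv2.resize(p[160:270,230:370,::-1],None,fx=4,fy=4,interpolation=3))
E
```

```text
time: 3.2
ee_pos: [0.4836, -0.025, 0.0809]
tool_rot: [-0.001, 0.609, 0.793, -0.0]
force: [-0.7, 1.3, 0.0]
opening: 0.05
grasp_force: 0.0
time: 3.8
ee_pos: [0.4845, -0.0258, 0.0473]
tool_rot: [0.0, 0.609, 0.793, -0.0]
force: [0.2, 0.3, 0.5]
opening: 0.0502
grasp_force: 0.0
```

View pics/c4.png

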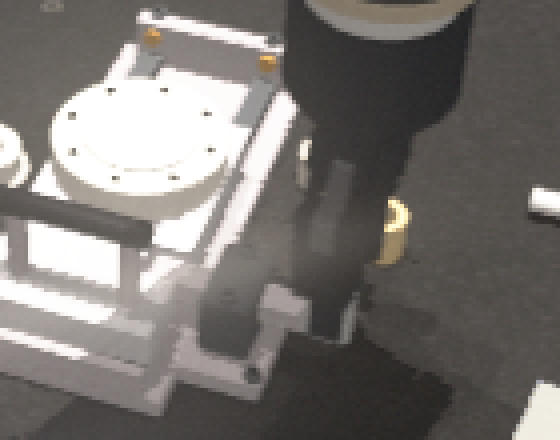

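The near finger (about (330,300)) stands in front of the knob, straddling it as planned. Now closing.

```bash
python3 -m inch '[{"dx":0,"dy":0,"dz":0,"turn":0},{"dx":0,"dy":0,"dz":0,"turn":0},{"dx":0,"dy":0,"dz":0,"turn":0},{"dx":0,"dy":0,"dz":0,"turn":0},{"dx":0,"dy":0,"dz":0,"turn":0},{"dx":0,"dy":0,"dz":0,"turn":0}]' 0 40
```

```text
time: 4.45
ee_pos: [0.4841, -0.0259, 0.0477]
tool_rot: [-0.0, 0.609, 0.793, -0.0]
force: [-4.5, -1.2, 6.1]
opening: 0.0163
grasp_force: 38.9
```

```bash
python3 -m inch '[{"dx":-0.4,"dy":0,"dz":0,"turn":0},{"dx":-0.5,"dy":0,"dz":0,"turn":0},{"dx":-0.5,"dy":0,"dz":0,"turn":0},{"dx":-0.5,"dy":0,"dz":0,"turn":0},{"dx":-0.5,"dy":0,"dz":0,"turn":0},{"dx":-0.3,"dy":0,"dz":0,"turn":0},{"dx":0,"dy":0,"dz":0,"turn":0}]'; python3 -m inch '[{"dx":-0.1,"dy":0,"dz":0,"turn":0},{"dx":-0.1,"dy":0,"dz":0,"turn":0},{"dx":-0.1,"dy":0,"dz":0,"turn":0},{"dx":0,"dy":0,"dz":0,"turn":0}]'
```

```text
time: 5.15
ee_pos: [0.491, -0.0512, 0.0477]
tool_rot: [-0.001, 0.609, 0.793, 0.0]
force: [-3.2, 8.5, 7.5]
opening: 0.0166
grasp_force: 39.1
time: 5.55
ee_pos: [0.491, -0.0516, 0.0476]
tool_rot: [-0.002, 0.609, 0.793, 0.001]
force: [-4.4, 31.3, 13.3]
opening: 0.0167
grasp_force: 39.6
```

Force rose to 31 N, so the stop seems reached. Releasing, rising, and checking.

```bash
python3 -m inch '[{"dx":0.2,"dy":0,"dz":0,"turn":0},{"dx":0,"dy":0,"dz":0,"turn":0},{"dx":0,"dy":0,"dz":0,"turn":0},{"dx":0,"dy":0,"dz":0,"turn":0},{"dx":0,"dy":0,"dz":-1,"turn":0},{"dx":0,"dy":0,"dz":-2,"turn":0},{"dx":0,"dy":0,"dz":-4,"turn":0},{"dx":0,"dy":0,"dz":-4,"turn":0}]' 5
python3 - <<'E'
from h import *
np.set_printoptions(precision=4,suppress=True)
p,d=grab('scene')
cv2.imwrite('pics/c5.png',cv2.resize(p[160:270,230:370,::-1],None,fx=5,fy=5,interpolation=3))
s=sensors.state();print(s['ee_pos'])
# target behind bar, clear height
x=np.array([np.cos(np.radians(14.9)),np.sin(np.radians(14.9)),0])
h=np.array([.4240,.0838,.066]); t=h-x*.045
print(t,totool(t-s['ee_pos']))
E
```

```text
time: 6.35
ee_pos: [0.4912, -0.0529, 0.159]
tool_rot: [-0.0, 0.609, 0.793, -0.0]
force: [-0.2, -0.5, -0.2]
opening: 0.0501
grasp_force: 0.0
[ 0.4941 -0.0534  0.1652]
[0.3805 0.0722 0.066 ] [15.1036 -7.8057  9.8045]
```

View pics/c5.png

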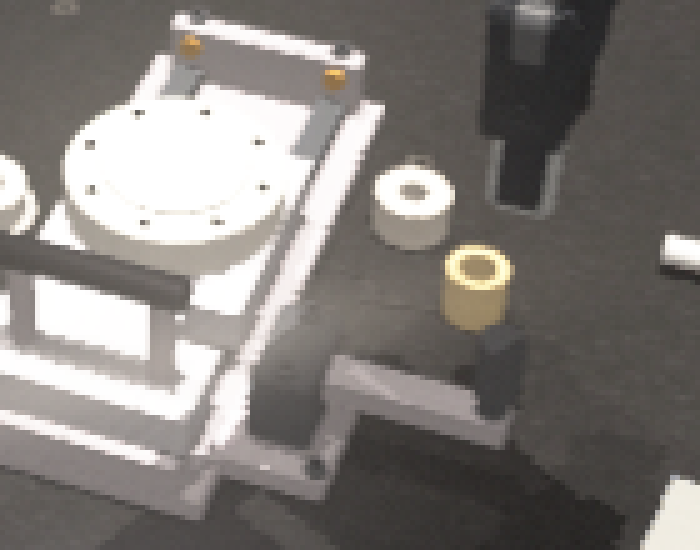

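The knob top is now at crop (502,338), i.e. scene (330.4,227.6); the bolt is visibly drawn.

```bash
python3 - <<'E'
from h import *
def pl(u,v,z):
    o,r=ray('scene',u,v); return o+r*(z-o[2])/r[2]
a=pl(316.6,224.4,.073);b=pl(330.4,227.6,.073);print(b-a,np.linalg.norm(b-a))
E
python3 -m inch '[{"dx":3,"dy":-1.5,"dz":0,"turn":0},{"dx":4,"dy":-2.1,"dz":0,"turn":0},{"dx":4,"dy":-2.1,"dz":0,"turn":0},{"dx":4.1,"dy":-2.1,"dz":0,"turn":0},{"dx":0,"dy":0,"dz":0,"turn":0},{"dx":0,"dy":0,"dz":3,"turn":0},{"dx":0,"dy":0,"dz":3,"turn":0},{"dx":0,"dy":0,"dz":2,"turn":0},{"dx":0,"dy":0,"dz":1.8,"turn":0},{"dx":0,"dy":0,"dz":0,"turn":0}]' 0
python3 - <<'E'
from h import *
s=sensors.state();print(s['ee_pos'],s['opening'],totool(np.array([.424,.0838,.066])-s['ee_pos']))
E
```

```text
[ 0.00752363 -0.02429157  0.        ] 0.025430007499886737
time: 7.4
ee_pos: [0.3767, 0.0725, 0.0581]
tool_rot: [-0.001, 0.609, 0.793, -0.001]
force: [-0.6, -0.1, 0.1]
opening: -0.0
grasp_force: 0.0
[0.37672002 0.07253191 0.0581149 ] -4.3816071976063776e-05 [-0.12906442  4.85649633 -0.80199708]
```

Run:
```python
from h import *
def pl(n,u,v,z):
    o,r=ray(n,u,v); return o+r*(z-o[2])/r[2]
y=np.array([np.sin(np.radians(14.9)),-np.cos(np.radians(14.9)),0])
k=pl('top',312.5,201,.075)
for u,v in[(440,315),(452,350),(462,385)]:
    e=pl('top',180+u/4,125+v/4,.045); print('before',(k-e)@y)
# after, scene picture: bracket's right top edge, knob
k2=tri(316.6,224.4,312.5,201)[0]+.026*y
print(k2)
```

```text
before 0.035004404649222776
before 0.03642613559270575
before 0.03869142908770596
[ 0.49043341 -0.05100179  0.07127977]
```

Before the draw the gap was about 36 mm, against 33 mm for fully in. So the bolt started some 3.5 mm out, and a 26 mm draw onto a hard stop is fully out. Now pushing the handle.

```bash
python3 -m inch '[{"dx":-0.1,"dy":0,"dz":-0.8,"turn":0},{"dx":0,"dy":1,"dz":0,"turn":0},{"dx":0,"dy":1,"dz":0,"turn":0},{"dx":0,"dy":0.5,"dz":0,"turn":0},{"dx":0,"dy":0.5,"dz":0,"turn":0},{"dx":0,"dy":0.5,"dz":0,"turn":0},{"dx":0,"dy":0.5,"dz":0,"turn":0},{"dx":0,"dy":0.5,"dz":0,"turn":0}]'; python3 -m inch '[{"dx":0,"dy":0.5,"dz":0,"turn":0},{"dx":0,"dy":0.5,"dz":0,"turn":0},{"dx":0,"dy":0.5,"dz":0,"turn":0},{"dx":0,"dy":0.5,"dz":0,"turn":0}]'
```

```text
time: 8.2
ee_pos: [0.4211, 0.0838, 0.0672]
tool_rot: [-0.0, 0.609, 0.793, -0.0]
force: [-3.5, 0.3, 1.1]
opening: -0.0001
grasp_force: 1.4
time: 8.6
ee_pos: [0.4406, 0.0889, 0.0672]
tool_rot: [-0.0, 0.609, 0.793, -0.0]
force: [-3.6, 0.4, 1.7]
opening: 0.0
grasp_force: 1.4
```

```bash
python3 -m inch '[{"dx":0,"dy":0.5,"dz":0,"turn":0},{"dx":0,"dy":0.5,"dz":0,"turn":0},{"dx":0,"dy":0.5,"dz":0,"turn":0},{"dx":0,"dy":0.5,"dz":0,"turn":0},{"dx":0,"dy":0.3,"dz":0,"turn":0},{"dx":0,"dy":0.3,"dz":0,"turn":0}]'; python3 -m inch '[{"dx":0,"dy":0.2,"dz":0,"turn":0},{"dx":0,"dy":0.2,"dz":0,"turn":0},{"dx":0,"dy":0.2,"dz":0,"turn":0}]'
```

```text
time: 9.2
ee_pos: [0.4657, 0.0955, 0.0673]
tool_rot: [0.0, 0.609, 0.793, -0.0]
force: [-2.9, -0.0, -0.4]
opening: 0.0002
grasp_force: 1.3
time: 9.5
ee_pos: [0.471, 0.097, 0.0672]
tool_rot: [-0.0, 0.609, 0.793, -0.0]
force: [-11.8, -3.4, 2.8]
opening: -0.0002
grasp_force: 6.0
```

```bash
python3 -m inch '[{"dx":0,"dy":0.1,"dz":0,"turn":0},{"dx":0,"dy":0.1,"dz":0,"turn":0},{"dx":0,"dy":0,"dz":0,"turn":0},{"dx":0,"dy":0,"dz":0,"turn":0}]'; python3 -m inch '[{"dx":0,"dy":-0.5,"dz":0,"turn":0},{"dx":0,"dy":-1.5,"dz":0,"turn":0},{"dx":0,"dy":-3,"dz":0,"turn":0},{"dx":0,"dy":-2,"dz":-2,"turn":0},{"dx":0,"dy":-2,"dz":-4,"turn":0},{"dx":0,"dy":0,"dz":-4,"turn":0},{"dx":0,"dy":0,"dz":0,"turn":0}]'
python3 - <<'E'
from h import *
p,d=grab('scene')
cv2.imwrite('pics/c6.png',cv2.resize(p[150:270,200:350,::-1],None,fx=5,fy=5,interpolation=3))
E
```

```text
time: 9.9
ee_pos: [0.471, 0.097, 0.0671]
tool_rot: [-0.002, 0.609, 0.793, -0.002]
force: [-13.7, -3.7, 9.9]
opening: -0.0002
grasp_force: 7.6
time: 10.6
ee_pos: [0.3889, 0.0744, 0.1718]
tool_rot: [0.004, 0.609, 0.793, 0.003]
force: [0.9, -0.3, -1.1]
opening: -0.0003
grasp_force: 0.0
```

View pics/c6.png

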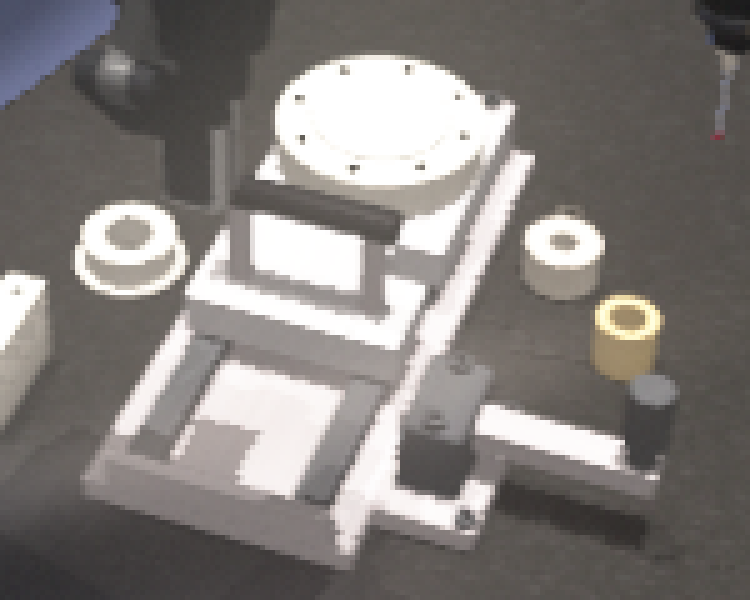

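The bolt is out, with the knob at crop (653,395), and the carriage is at the far end, with the bar at crop (240..402, 190..225). I'll check the travel, then hand in if it is good.

Run:
```python
from h import *
def pl(u,v,z):
    o,r=ray('scene',200+u/5,150+v/5); return o+r*(z-o[2])/r[2]
a=(pl(155,298,.085)+pl(330,342,.085))/2;b=(pl(242,191,.085)+pl(392,225,.085))/2
t=np.linalg.norm(b-a);print(t,b-a, np.linalg.norm(pl(653,392,.075)-pl(583,372,.075)))
if t>.065: print(ticket.hand_in())
```

```text
0.06966473248855017 [0.06812562 0.0145628  0.        ] 0.026144970560488756
the job is handed in; nothing more can be done
None
```

The job is handed in: the bolt was drawn out to its stop and left out, and the carriage was then pushed about 70 mm home against the far stop and released, with the robot touching nothing. The bolt moved only about 26 mm, because it seems to have started about 3.5 mm out, and it then held against a 31 N pull.

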